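# Fit the last knob to the hob and hold the gas valve down

## Task

The two-burner gas hob has only one control knob left, and it stands loose on the bench: fit it to the bare valve stem in front of the burner that the pot is standing on. Pick the knob up, turn it so that the flat in its bore (on the side of its pointed nose) matches the flat on that stem, slide it fully home, push it right down against the spring, and finish with the gripper still holding the knob pressed down. Do not press the other burner's stem, and leave the pot, its lid and everything else on the bench where they are.

Things in the scene. Friction and masses are not known exactly. Their poses are not given: they have to be found in the camera images.
- knob_center (a point): centre, half-way up, of the loose black control knob: an upright bar 26 mm wide (y), 38 mm high (z), round at its tail and pointed at its nose, each 33 mm from the centre (-x and +x); its two long sides are flat, upright and parallel, for gripping. It stands on the bench, bore down; about 60 g. Fully home on a stem, this point is 3 mm above the stem's tip
- knob_bore (a point): mouth of the knob's bore, on its axis in its underside. The bore is 16 mm deep and D-shaped: 15.2 mm across, its flat 1.6 mm from the axis on the nose's side, so 0.6 mm wider than a stem all round. Fully home, the bore's roof sits on the stem's tip and the underside is 12 mm above the ledge, or 4 mm with the stem fully down
- knob_nose (a point): point of the knob's nose, half-way up, 33 mm from its axis; it points to the same side as the flat in the bore. Fitted, it lies over the tongue on the hob
- stem_left_tip (a point): centre of the top end of the bare steel valve stem of the left burner (+y side as the robot sees it). Upright on the hob's front ledge (60 mm above the bench), 28 mm proud of it at rest, 14 mm in diameter with one flat 1 mm from its axis (a D section, the same over its length; the top 3 mm taper by 1.2 mm). z is up along the stem, x points out of the flat. It does not turn
- stem_left_mark (a point): point level with the left stem's tip, 33 mm from its axis on the flat's side; below it, on the ledge, an aluminium tongue 8 mm wide and 1.5 mm thick runs from the stem 40 mm out, to show the side of the flat
- stem_left (a joint): how far the left stem is pushed down: 0 m at rest, 0.008 m fully down. A spring pushes it up with 4 N at rest, rising to 8 N fully down
- stem_right_tip (a point): centre of the top end of the bare steel valve stem of the right burner (-y side as the robot sees it). Upright on the hob's front ledge (60 mm above the bench), 28 mm proud of it at rest, 14 mm in diameter with one flat 1 mm from its axis (a D section, the same over its length; the top 3 mm taper by 1.2 mm). z is up along the stem, x points out of the flat. It does not turn
- stem_right_mark (a point): point level with the right stem's tip, 33 mm from its axis on the flat's side; below it, on the ledge, an aluminium tongue 8 mm wide and 1.5 mm thick runs from the stem 40 mm out, to show the side of the flat
- stem_right (a joint): how far the right stem is pushed down: 0 m at rest, 0.008 m fully down. A spring pushes it up with 4 N at rest, rising to 8 N fully down
- burner_left (a point): centre of the left burner (+y side as the robot sees it), at the top of its pan support, 90 mm above the bench, 175 mm behind the left stem. The hob is a fixed steel box 320 by 440 mm, 75 mm high, with a 60 mm high, 100 mm deep dark ledge along the side near the robot that carries the stems
- burner_right (a point): centre of the right burner (-y side), at the top of its pan support, 175 mm behind the right stem
- pot_base (a point): centre of the underside of the open steel pot, 130 mm in diameter, 80 mm high, with two side handles (170 mm over them); it stands on one of the two burners
- lid_base (a point): centre of the underside of the pot's flat steel lid, 136 mm in diameter, 27 mm high with its knob; it lies on the other burner
- bowl_base (a point): underside of a glass bowl, 110 mm wide, 50 mm high, on the bench; not to be moved
- jar_base (a point): underside of a small amber jar, 42 mm in diameter, 75 mm high; not to be moved
- tumbler_base (a point): underside of a steel tumbler, 80 mm in diameter, 200 mm high; not to be moved
- spoon_grip (a point): grip of a steel spoon lying on the bench; not to be moved
- phone_base (a point): underside of a black phone, 150 by 72 by 9 mm, lying on the bench; not to be moved
There are look-alikes about, which are no part of the job. Leave any yellow look-alike of the part that bears pot_base alone. Of the things that look like the part that bears knob_center, the smaller one is meant.

How it is judged:
By the outcome, as a careful person would: the job done as asked, in the order asked, and still so for the second after the job is handed in, while the arm keeps its last pose, push and grip.
It also fails if it takes over 38 s, if anything falls off the work surface, if the arm or the gripper's body presses on something with over 40 N, if the wrist force passes 120 N, or if a joint passes its speed limit or range.

## Robot

A 6-joint arm with a two-finger parallel gripper is mounted at the origin on the work surface. World frame = base frame: x ahead of the robot, y to its left, z up, the work surface at z = 0. Lengths are in m, angles in rad, forces in N, time in s.
With the tool pointing down it reaches from about 0.3 to 0.75 m from the base axis. Payload 8.5 kg.
Tool frame: the origin (TCP) lies at the very end of the fingers, on their centre line; the grasp point (between the pads) lies 19 mm behind it (robot.grasp_offset is the distance from the TCP to the grasp point, in m); z points along the fingers, y is the direction in which the jaws open and shut (so a half turn about z gives the same grasp; the last joint's range is limited). The gripper opens to 88 mm and grips with 3 to 60 N. Pads are 18 mm wide; open, the fingers measure 123 mm over their backs; the gripper's body (75 mm by 187 mm) begins 45 mm behind the grasp point.
Start: joints at [-1.511, 0.381, 1.297, -0, 1.464, -0.215], TCP at [0.149, -0.529, 0.239] pointing down, gripper open.
Joint ranges: [-3.11, 3.11], [-0.89, 2.33], [0.22, 2.48], [-1.42, 4.56], [0.17, 2.85], [-2.88, 2.88]. Speed limits (rad/s): [2.39, 2.39, 3.14, 3.14, 3.14, 3.14].

## Interface

Orientations are given as a unit quaternion [w, x, y, z].
In Python, from station import robot, eyes, order gives the robot as it stands.
- The arm moves only by the tool jog_arm, never from a script. Its argument "motion" is a list that holds one entry, the list of rows, each a list of 4 numbers: the shift along the tool's x, y, z in mm, then the turn about the tool's z in rad. A call has 1 to 20 rows; each row is the pose to reach, as a shift and turn from the pose measured when the call began, along the tool's axes at that moment; what a row does not reach only later rows make up. A row lasts 1/10 s, in which the tool goes at most 50 mm and 8.59 degrees, less where a joint would pass 70% of its speed; a pose out of reach is approached as far as the arm can. A call with a gripper value outside its range is refused whole. "gripper" is the gripper's target within -1 to 1 (fully open at 1, half-way at 0, shut at -1), set as the call begins (left out, the last holds). The fingers move at their own pace and stop on an object; "newtons" is the grip in N (left out, the last holds). Time passes only in rows, so rows that repeat a pose let the fingers close. It gives the time, the measured TCP pose, the force and the opening at its end, in the units of the state.
- robot.state(): the state, without advancing time (a new reading comes with each control period).
- eyes.grab_frame(name): name is "side" or "top"; returns the picture (420x560x3 uint8, red, green, blue); there is no depth.
- eyes.camera_params(name): a dict with "fx", "fy", "cx", "cy" (pixels), "R" (3x3) and "t" (3): a world point X has camera coordinates R X + t. Camera axes: x right, y down, z forward; pixel columns grow to the right and rows downward; lengths in m; the calibration is good to about 2 mm. A picture is of the moment at which its call begins. camera_params takes no time and is no camera call.
- order.sign_off(): hands the job in, once; it reports no verdict.
The state is a dict: "clock": time; "qpos": joint angles; "qd": joint speeds; "joint_efforts": joint torques, N m; "position": TCP position; "ee_rot": TCP orientation; "ft_force": force on the tool from outside, world axes, zero at the start; "wrist_torque": the same for the moment, N m; "gripper_width": finger opening in m.
Only numpy, scipy, OpenCV 4.12 (cv2) and the standard library are available. Lean on these libraries where they do the work, as an engineer would, in place of code of your own. Each camera call takes 0.05 s, during which the arm holds its last target. There are 200 camera calls.

## Working session

There is one attempt and no reset: what is moved stays moved. The work goes in short steps, Python scripts to look and compute and a tool call to move; the robot and the scene stay as the last step left them, time stands still between calls to the robot, and variables do not carry over. Pictures are saved under pics/ and viewed, about 8 in all and at most 12, crops included, and the job is handed in when it is done.

Besides the shell and the picture viewer there is one more tool, called after "Request:" as a command line: name --argument value ..., lists and objects as JSON in quotes. jog_arm: Moves the arm, as the interface text tells. Its arguments: {"type":"object","properties":{"motion":{"type":"array","items":{"type":"array","items":{"type":"array","items":{"type":"number"}}}},"gripper":{"type":"number"},"newtons":{"type":"number"}},"required":["motion"]}

```bash
ls && mkdir -p pics && python3 - <<'E'
from station import robot, eyes, order
import cv2
for n in("top","side"):
    im=eyes.grab_frame(n); cv2.imwrite(f"pics/{n}0.png",im[:,:,::-1])
    p=eyes.camera_params(n); print(n,{k:(v.tolist() if hasattr(v,'tolist') else v) for k,v in p.items()})
print(robot.state())
E
```

```text
pics
top {'fx': 409.48183289030385, 'fy': 409.48183289030385, 'cx': 280.7378967911912, 'cy': 220.01003962815184, 'R': [[0.00196473359661715, -0.9999025814494593, -0.01381909666374802], [-0.9900743178719295, -3.030183748469726e-06, -0.14054481520586756], [0.14053108165928202, 0.013958065823231863, -0.9899778722204586]], 't': [-0.01678970256699066, 0.5292465264205118, 1.1265874827661249]}
side {'fx': 466.16949445947233, 'fy': 466.16949445947233, 'cx': 274.51001873081407, 'cy': 203.55477414995008, 'R': [[-0.9977349310695813, -0.06695327844247465, 0.006501217530745502], [-0.0555430814772973, 0.7654499208951475, -0.6410938969461638], [0.03794698174537638, -0.640002872733722, -0.7674349154612392]], 't': [0.5134709254743209, 0.12176351479892648, 1.2811830570967613]}
{'clock': 0.1, 'qpos': array([-1.51134017e+00,  3.81100330e-01,  1.29814748e+00,  2.63183570e-05,
        1.46359067e+00, -2.15294520e-01]), 'qd': array([-1.02139415e-03, -9.23830061e-04, -1.22272991e-03,  6.83440249e-05,
        3.24023732e-03,  8.77775411e-04]), 'joint_efforts': array([ 4.48587802e-03, -4.38644421e+01, -2.24918300e+01,  7.14260666e-02,
        3.41163820e-02, -6.98672420e-05]), 'position': array([ 0.14921097, -0.5291176 ,  0.23822735]), 'ee_rot': array([-6.20005800e-04,  9.90578840e-01,  1.36942228e-01,  6.15309196e-05]), 'ft_force': array([ 0.09158627, -0.07391631, -0.18080043]), 'wrist_torque': array([-0.06945338, -0.01143911, -0.00369159]), 'gripper_width': 0.08834877328792888}
```

View pics/top0.png

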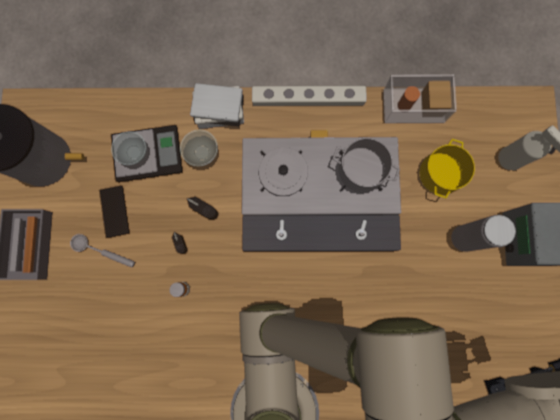

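View pics/side0.png

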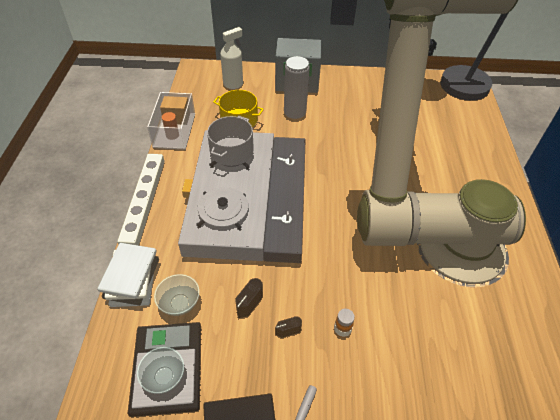

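The top view shows the small knob at about (180,243), with a larger look-alike at (203,208). The pot is on the right burner at (365,165), so the target is the right stem at about (361,234). In the side view the knob is at (289,326) and the right stem at (287,160).

```bash
cat > h.py <<'E'
import numpy as np, cv2
from station import robot, eyes, order
def ray(n,uv):
    p=eyes.camera_params(n); R=np.array(p['R']); t=np.array(p['t'])
    d=R.T@np.array([(uv[0]-p['cx'])/p['fx'],(uv[1]-p['cy'])/p['fy'],1.]); return -R.T@t,d/np.linalg.norm(d)
def onz(n,uv,z):
    o,d=ray(n,uv); return o+d*(z-o[2])/d[2]
def tri(a,b):
    (o1,d1),(o2,d2)=ray('top',a),ray('side',b)
    s=np.linalg.lstsq(np.c_[d1,-d2],o2-o1,rcond=None)[0]
    p,q=o1+s[0]*d1,o2+s[1]*d2; return (p+q)/2,np.linalg.norm(p-q)
def proj(n,X):
    p=eyes.camera_params(n); c=np.array(p['R'])@X+p['t']; return c[0]/c[2]*p['fx']+p['cx'],c[1]/c[2]*p['fy']+p['cy']
E
python3 - <<'E'
import cv2,numpy as np
t=cv2.imread('pics/top0.png');s=cv2.imread('pics/side0.png')
def c(im,u,v,r=20):return cv2.resize(im[v-r:v+r,u-r:u+r],(300,300),interpolation=cv2.INTER_CUBIC)
cv2.imwrite('pics/m1.png',np.clip(1.6*np.vstack([np.hstack([c(t,180,243),c(t,361,232)]),np.hstack([c(s,289,326),c(s,287,160)])]).astype(float),0,255))
E
```

```text
[ WARN:0@0.072] global loadsave.cpp:1063 imwrite_ Unsupported depth image for selected encoder is fallbacked to CV_8U.
```

View pics/m1.png

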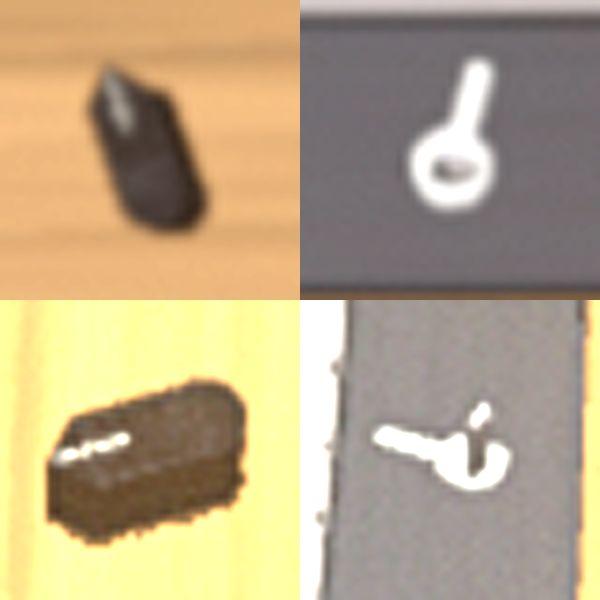

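The crops show the knob's nose pointing away from the robot and slightly to +y, where the white pointer line is. The right stem stands in a bright flange ring with its tongue running away from the robot and slightly to −y.

```bash
cat >> h.py <<'E'
def avg(n,k=3): return np.mean([eyes.grab_frame(n).astype(float) for _ in range(k)],0).mean(2)
def blob(g,c,r,thr,dark):
    "sub-pixel contour of the blob nearest c: 8x cubic upsampling, threshold"
    u0,v0=int(c[0])-r,int(c[1])-r; w=cv2.resize(g[v0:v0+2*r,u0:u0+2*r],None,fx=8,fy=8,interpolation=cv2.INTER_CUBIC)
    m=((w<thr) if dark else (w>thr)).astype(np.uint8)
    cs=[k for k in cv2.findContours(m,0,cv2.CHAIN_APPROX_NONE)[0] if cv2.contourArea(k)>600]
    k=min(cs,key=lambda k:np.hypot(*(k[:,0].mean(0)-8*r)))[:,0]
    return (k+.5)/8-.5+[u0,v0]
E
python3 - <<'E'
from h import *
T,S=avg('top'),avg('side')
np.savez('avg0.npz',T=T,S=S)
for n in('top','side'):
    print(n,'cam',ray(n,(0,0))[0].round(3))
for n,g,c in(('top',T,(180,243)),('side',S,(289,326))):
  for thr in(50,65,80):
    k=blob(g,c,22,thr,True)
    P=np.array([onz(n,p,.019)[:2] for p in k])
    m=P.mean(0); q=P
    r=cv2.minAreaRect((P*1000).astype(np.float32)); print(n,thr,'knob rect mm',np.round(r[0],1),np.round(r[1],1),round(r[2],1))
for n,g,c in(('top',T,(361,232)),('side',S,(287,160))):
  u,v=c; print(n,g[v-9:v+9,u-16:u+14].round().astype(int))
E
```

```text
top cam [ 0.366 -0.033  1.189]
side cam [0.47  0.761 1.058]
top 50 knob rect mm [462.6 274.4] [59.4 28.6] 21.6
top 65 knob rect mm [464.1 275.3] [64.9 31.3] 21.4
top 80 knob rect mm [465.3 276. ] [70.4 33.7] 21.7
side 50 knob rect mm [463.6 284.4] [62.2 24.2] 12.1
side 65 knob rect mm [463.8 274.5] [70.  41.6] 21.1Traceback (most recent call last):
  File "<stdin>", line 9, in <module>
  File "h.py", line 7, in onz
    o,d=ray(n,uv); return o+d*(z-o[2])/d[2]
        ~~~^^^^^^
  File "h.py", line 4, in ray
    p=eyes.camera_params(n); R=np.array(p['R']); t=np.array(p['t'])
ValueError: time passes only in moves, steps and waits
```

```bash
sed -i 's/^def ray/PAR={n:eyes.camera_params(n) for n in ("top","side")}\ndef ray/; s/p=eyes.camera_params(n)/p=PAR[n]/' h.py && python3 - <<'E'
from h import *
d=np.load('avg0.npz');T,S=d['T'],d['S']
np.set_printoptions(linewidth=200)
for n,g,c in(('top',T,(361,232)),('side',S,(287,160))):
  u,v=c; print(n,u-12,v-9);print(g[v-9:v+9,u-12:u+12].round().astype(int))
  for thr in(90,110,130):
    try:
      k=blob(g,c,18,thr,False); P=np.array([onz(n,p,.0615)[:2] for p in k])*1000
      r=cv2.minAreaRect(P.astype(np.float32)); print(n,thr,np.round(r[0],1),np.round(r[1],1),round(r[2],1))
      # circle fit to the ring's outer edge, away from the tongue (+x side) 
      x0=P[:,0].min(); q=P[P[:,0]<x0+20]
      A=np.c_[2*q,np.ones(len(q))]; s=np.linalg.lstsq(A,(q**2).sum(1),rcond=None)[0]
      c0=s[:2]; R=np.sqrt(s[2]+c0@c0); far=P[np.hypot(*(P-c0).T)>R+6]
      dd=np.hypot(*(far-c0).T); print('  ring',c0.round(1),'R',R.round(1),'len',dd.max().round(1),'dir',np.degrees(np.arctan2(*(far.mean(0)-c0)[::-1])).round(1))
    except Exception as e: print(thr,e)
E
```

```text
top 349 223
[[ 70  70  71  70  70  70  70  70  71  70  70  68  81 123 164 173 153 110  76  70  70  71  71  71]
 [ 70  70  70  70  70  70  70  70  70  71  70  69  92 140 169 171 143  98  72  70  70  71  71  71]
 [ 71  71  70  70  71  70  71  71  70  70  70  72 103 152 172 166 130  87  71  70  70  71  71  71]
 [ 70  70  70  71  70  70  70  70  70  69  68  75 114 160 174 159 117  78  69  70  70  70  70  70]
 [ 70  70  70  70  69  70  69  69  68  68  68  84 129 166 173 149 104  73  68  69  69  69  69  69]
 [ 70  69  70  70  69  70  69  68  69  76  88 114 151 172 171 135  89  69  68  69  69  69  69  69]
 [ 70  70  70  71  70  70  69  71  84 110 137 155 171 177 167 127  82  68  69  69  70  70  70  70]
 [ 71  70  70  71  70  69  71  89 122 150 169 177 181 181 170 138  98  74  69  70  70  70  70  70]
 [ 70  70  70  70  70  69  82 121 156 171 175 174 178 180 176 161 131  93  72  69  70  70  70  70]
 [ 71  70  70  71  70  69  95 148 171 168 156 154 159 162 166 169 156 116  78  70  70  70  70  70]
 [ 71  70  70  70  70  67 100 159 174 149 118 123 136 139 145 155 160 126  82  69  70  70  71  70]
[... 2335 characters left out ...]
69 112  92  95  99  99  98]
 [ 96  96  99  98  96  98  99  97  96  95  95  92  93 104 116 117 108 101  92  94  99  97  98  98]
 [ 95  97  98  99  98  97  99  99  97  95  98  97  96  94  93  93  94  95  96  96  98  98  98  98]
 [ 97  96 100  98  97  96  96  97  96  96  97  98  97  98  95  96  99  96  96  96  98  97  98  99]
 [ 97  97  99  97  97  97  99  96  95  96  96  98  98 100  96  99  98  98  98  96  98  96  98  99]]
side 90 [ 493.8 -248.5] [111.9 153.7] 4.2
  ring [ 605.4 -245.1] R 170.6 len 180.3 dir -176.3
side 110 [ 499.5 -242.6] [31.5 58. ] 73.5
  ring [ 481.3 -238. ] R 11.8 len 47.8 dir -19.1
side 130 [ 499.4 -242.8] [29.2 56.6] 72.5
  ring [ 482.5 -238.4] R 11.4 len 45.7 dir -20.6
```

```bash
python3 - <<'E'
from h import *
d=np.load('avg0.npz');T,S=d['T'],d['S']
print('tip highlight side at z=.088',onz('side',(290.8,154.5),.088).round(4))
for X in([.4874,-.2376,.088],[.4874,-.2376,.0615]): print([np.round(proj(n,np.array(X)),1) for n in('top','side')])
def line(n,pts):
    P=np.array([onz(n,p,.0615)[:2] for p in pts])*1000
    vx,vy,x,y=cv2.fitLine(P.astype(np.float32),cv2.DIST_L2,0,.01,.01).ravel()
    if vx<0: vx,vy=-vx,-vy
    print(n,'tongue ang',np.degrees(np.arctan2(vy,vx)).round(2),'thru',x.round(1),y.round(1),'at x=487: y=',(y+(487-x)*vy/vx).round(1),'x range',P[:,0].min().round(1),P[:,0].max().round(1)); return P
pts=[]
for v in range(219,228):
    u=np.arange(357,370); w=np.clip(T[v,357:370]-74,0,None); pts.append((u@w/w.sum(),v))
line('top',pts[:])
pts=[]
for u in range(278,284):
    v=np.arange(154,166); w=np.clip(S[154:166,u]-102,0,None); pts.append((u,v@w/w.sum()))
print(np.round(pts,1).tolist())
line('side',pts)
print(T[212:223,357:371].round().astype(int))
E
```

```text
tip highlight side at z=.088 [ 0.4828 -0.2409  0.088 ]
[array([362.5, 232.7]), array([289.2, 155.2])]
[array([360.7, 233.8]), array([288.9, 161.5])]
top tongue ang -12.79 thru 517.5 -246.6 at x=487: y= -239.7 x range 506.3 528.7
[[278.0, 157.8], [279.0, 157.9], [280.0, 158.3], [281.0, 158.5], [282.0, 158.8], [283.0, 159.3]]
side tongue ang -18.85 thru 513.6 -249.0 at x=487: y= -239.9 x range 505.8 521.3
[[127 126 126 126 126 126 126 125 125 125 126 126 126 125]
 [101 101 101 100  99 100  99  99  99  99  99  98  98  98]
 [ 65  65  65  64  64  64  64  64  64  63  62  62  62  62]
 [ 58  58  58  58  58  58  57  58  58  57  57  57  57  57]
 [ 67  67  67  68  67  67  67  67  67  67  67  67  67  67]
 [ 70  70  70  70  70  70  70  70  69  70  70  70  70  70]
 [ 70  70  69  70  69  69  69  69  68  69  69  69  70  70]
 [ 70  70  70  69  69  70  80  88  85  75  69  69  69  69]
 [ 69  70  70  69  68  81 116 136 130  99  73  69  69  69]
 [ 70  70  70  69  69  95 146 167 160 120  79  69  71  70]
 [ 71  70  71  69  72 107 158 174 163 121  79  70  70  71]]
```

Request:
jog_arm --motion '[[[47,-40,0,0],[93,-80,0,0],[140,-120,0,0],[186,-160,0,0],[233,-200,0,0],[280,-240,0,0],[326,-280,0,0],[372,-320,0,0],[390,-365,10,-0.05],[405,-410,20,-0.1],[420,-455,30,-0.1],[440,-500,40,-0.1],[460,-545,50,-0.1],[480,-590,70,-0.1],[500,-640,90,-0.1],[521,-688,109,-0.1],[521,-688,109,-0.1],[521,-688,109,-0.1]]]' --gripper 0.2 --newtons 30

```text
clock: 2.2
position: [0.4638, 0.2766, 0.1291]
ee_rot: [-0.0, 0.982, 0.187, 0.0]
ft_force: [0.7, -0.5, -0.3]
gripper_width: 0.0526
```

```bash
cat >> h.py <<'E'
def yaw():
    w,x,y,z=robot.state()['ee_rot']; return 2*np.arctan2(y,x) if abs(x)>abs(w) else None
def to(X,yw_deg):
    s=robot.state(); y=yaw(); D=1000*(np.array(X)-s['position']); c,sn=np.cos(y),np.sin(y)
    turn=(y-np.radians(yw_deg)+np.pi)%(2*np.pi)-np.pi
    print('pos',s['position'].round(4),'yaw',np.degrees(y).round(2),'-> row',np.round([D[0]*c+D[1]*sn,D[0]*sn-D[1]*c,-D[2]],1),turn.round(3),'F',s['ft_force'].round(1),'w',s['gripper_width'].round(4),'t',s['clock'].round(2))
E
python3 - <<'E'
from h import *
T,S=avg('top',2),avg('side',2)
np.savez('avg1.npz',T=T,S=S); to([.464,.275,.008],21.5)
a=cv2.resize(T[200:280,140:220],(400,400),interpolation=2);b=cv2.resize(S[285:365,250:330],(400,400),interpolation=2)
cv2.imwrite('pics/p1.png',np.clip(np.hstack([a,b])*1.4,0,255).astype('uint8'))
E
```

```text
Traceback (most recent call last):
  File "h.py", line 28, in to
    print('pos',s['position'].round(4),'yaw',np.degrees(y).round(2),'-> row',np.round([D[0]*c+D[1]*sn,D[0]*sn-D[1]*c,-D[2]],1),turn.round(3),'F',s['ft_force'].round(1),'w',s['gripper_width'].round(4),'t',s['clock'].round(2))
                                                                                                                                                                            ^^^^^^^^^^^^^^^^^^^^^^^^
AttributeError: 'float' object has no attribute 'round'
```

```bash
sed -i "s/s\['gripper_width'\].round(4)/round(s['gripper_width'],4)/; s/s\['clock'\].round(2)/round(s['clock'],2)/" h.py; python3 - <<'E'
from h import *
to([.464,.275,.008],21.5)
E
```

```text
pos [0.4637 0.2747 0.1294] yaw 21.57 -> row [  0.4  -0.2 121.4] 0.001 F [ 0.7  0.3 -0.1] w 0.0532 t 2.4
```

Request:
jog_arm --motion '[[[0,0,30,0],[0,0,60,0],[0,0,85,0],[0,0,105,0],[0,0,115,0],[0.4,0,121,0],[0.4,0,121,0],[0.4,0,121,0]]]'

```text
clock: 3.2
position: [0.4645, 0.2747, 0.0093]
ee_rot: [-0.0, 0.982, 0.187, 0.0]
ft_force: [0.3, -0.3, -0.2]
gripper_width: 0.0529
```

Request:
jog_arm --motion '[[[0,0,0,0],[0,0,0,0],[0,0,0,0],[0,0,0,0],[0,0,0,0],[0,0,0,0],[0,0,0,0],[0,0,0,0]]]' --gripper -1 --newtons 40

```text
clock: 4.0
position: [0.4646, 0.2748, 0.0095]
ee_rot: [-0.0, 0.982, 0.187, 0.0]
ft_force: [-1.0, 0.1, 5.0]
gripper_width: 0.0257
```

Request:
jog_arm --motion '[[[0,0,-30,0],[0,0,-70,0],[0,0,-110,0],[0,0,-150,0],[0,0,-180,0],[0,0,-180,0]]]'

```text
clock: 4.6
position: [0.4657, 0.2752, 0.1932]
ee_rot: [-0.001, 0.982, 0.187, 0.004]
ft_force: [-0.4, 0.2, -0.9]
gripper_width: 0.0258
```

Request:
jog_arm --motion '[[[-14,40,0,0.05],[-28,80,0,0.1],[-42,120,0,0.16],[-56,162,0,0.21],[-70,202,0,0.26],[-84,243,0,0.32],[-98,283,0,0.37],[-112,323,0,0.42],[-125,364,0,0.48],[-140,404,0,0.53],[-153,445,0,0.58],[-167,485,10,0.637],[-167,485,30,0.637],[-167,485,40,0.637],[-167,485,40,0.637],[-167,485,40,0.637]]]'

```text
clock: 6.2
position: [0.4891, -0.2363, 0.1522]
ee_rot: [-0.002, 0.992, -0.129, 0.004]
ft_force: [-0.7, -0.5, -0.5]
gripper_width: 0.0257
```

```bash
python3 - <<'E'
from h import *
T,S=avg('top',3),avg('side',3)
np.savez('avg2.npz',T=T,S=S); to([.4874,-.238,.15],-15)
a=cv2.resize(T[195:275,320:400],(400,400),interpolation=2);b=cv2.resize(S[100:180,250:330],(400,400),interpolation=2)
cv2.imwrite('pics/p1.png',np.clip(np.hstack([a,b])*1.4,0,255).astype('uint8'))
E
```

```text
pos [ 0.4892 -0.2368  0.1526] yaw -14.9 -> row [-1.4  1.6  2.6] 0.002 F [ 0.2  0.6 -0.4] w 0.0259 t 6.5
```

View pics/p1.png

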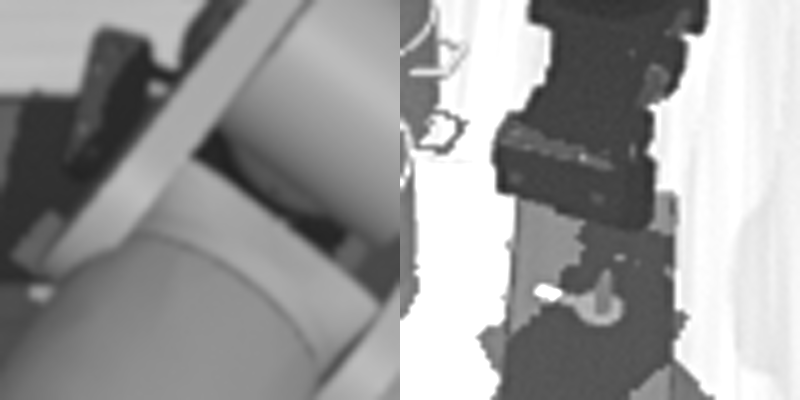

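The side crop shows the knob held above the stem: nose edge near pixel (269,132), tail edge near (301,140), and the stem tip near (291,154). The arm hides it in the top view.

```bash
python3 - <<'E'
from h import *
np.set_printoptions(linewidth=230)
S=np.load('avg2.npz')['S']
print(S[120:150,264:306].round().astype(int))
C=np.array([.4892,-.2368,.1526-.0095+.019]); a=np.radians(-14.9); ux=np.array([np.cos(a),np.sin(a),0]); 
def outl(C,dz):
    uy=np.array([-ux[1],ux[0],0]); th=np.linspace(np.pi/2,1.5*np.pi,25)
    P=[33*ux,20*ux+13*uy,20*ux-13*uy]+[(-20+13*np.cos(t))*ux+13*np.sin(t)*uy for t in th]
    return np.array([proj('side',C+p/1000+[0,0,dz]) for p in P])
for dz in(-.019,0,.019):
    p=outl(C,dz); print(dz,'cols',p[:,0].min().round(2),p[:,0].max().round(2),'rows',p[:,1].min().round(2),p[:,1].max().round(2),'nose',p[0].round(2),'lowest',p[p[:,1].argmax()].round(2))
print('tip axis',np.round(proj('side',np.array([.4874,-.238,.088])),2))
E
```

```text
[[193 194 194 ... 174 183 184]
 [192 193 194 ... 176 181 182]
 [193 193 193 ... 174 179 183]
 ...
 [196 194 193 ...  62  68 147]
 [196 193 194 ...  55  65 148]
 [196 193 194 ...  55  66 149]]
-0.019 cols 278.28 300.34 rows 137.13 146.23 nose [278.28 139.  ] lowest [296.24 146.23]
0 cols 278.37 300.67 rows 132.17 141.28 nose [278.37 134.04] lowest [296.52 141.28]
0.019 cols 278.45 301.0 rows 127.09 136.21 nose [278.45 128.97] lowest [296.82 136.21]
tip axis [289.22 155.1 ]
```

```bash
python3 - <<'E'
from h import *
import sys
np.set_printoptions(linewidth=230,threshold=sys.maxsize)
S=np.load('avg2.npz')['S']
print(S[148:169,275:301].round().astype(int))
print('tongue end top',(onz('top',(364.4,219.9),.0615)*1000).round(1),'side',(onz('side',(277.2,157.7),.0615)*1000).round(1))
for a in(-13,-15.5,-18):
    u=np.array([np.cos(np.radians(a)),np.sin(np.radians(a))]); print(a,'axis from end, top',(onz('top',(364.4,219.9),.0615)[:2]*1000-40*u).round(1),'side',(onz('side',(277.2,157.7),.0615)[:2]*1000-40*u).round(1))
# ring circle in side view: lower edge points (first frame), half level
S0=np.load('avg0.npz')['S']
k=blob(S0,(289,161),14,170,False); P=np.array([onz('side',p,.0615)[:2] for p in k])*1000
for c in ([487,-238],[487,-239],[487,-240],[486,-239],[488,-239]):
    q=P-np.array(c); r=np.hypot(*q.T); b=np.degrees(np.arctan2(q[:,1],q[:,0]))
    print(c,[(lo,round(float(np.median(r[(b>=lo)&(b<lo+30)])),1)) for lo in range(-180,180,30) if ((b>=lo)&(b<lo+30)).any()])
E
```

```text
[[103 103 102 103 104 106 104 104 106 105 100  68  59  60  61  62  62  60  60  59  60  61  62  63  61  61]
 [103 103 102 102 104 105 106 106 105 104 107 104  64  60  61  60  61  61  61  59  60  60  61  64  62  63]
 [106 103 102 104 104 106 104 105 104 102 104  70  59  61  61  62  61  61  64  65  60  61  63  62  62  62]
 [104 102 103 104 105 105 106 105 105 105 105  63  60  62  60  61  61  65 104 102  66  59  63  62  61  62]
 [103 101 103 103 105 106 105 107 105 104 104  64  60  61  60  62  59  59  67  68  60  63  76  63  63  59]
 [103 103 103 103 104 105 107 103  70  64  65  61  61  61  58  59  66  60  59  59  60  62  67  61  62  62]
 [104 101 102 105 105 106 106  69  57  57  59  61  63  60  59  78 104  66  59  60  60  64  61  62  63  62]
 [103 101  99 102 102 103 105  62  57  58  60  61  61  59  65  95 103  75  62  57  62  60  61  61  61  63]
 [103  99 102 116 107 102  97  59  57  60  60  59  59  59  76  96  99  75  58  60  62  62  63  62  60  62]
 [101 100 159 235 200 158 108  59  55  59  58  58  61  65  92  96  95  74  59  59  61  62  62  61  62  63]
 [ 99 112 218 255 255 255 255 
[... 1460 characters left out ...]
), (-30, 31.9), (0, 12.5), (30, 11.6), (60, 11.3), (90, 12.6), (120, 13.3), (150, 13.7)]
[487, -239] [(-180, 14.3), (-150, 13.4), (-90, 11.7), (-60, 18.6), (-30, 31.2), (0, 12.7), (30, 12.4), (60, 12.2), (90, 13.7), (120, 14.1), (150, 13.9)]
[487, -240] [(-180, 14.6), (-150, 12.7), (-90, 11.0), (-60, 14.9), (-30, 29.1), (0, 13.0), (30, 13.1), (60, 13.1), (90, 14.6), (120, 14.8), (150, 14.2)]
[486, -239] [(-180, 13.3), (-150, 12.8), (-90, 12.8), (-60, 16.5), (-30, 30.7), (0, 13.6), (30, 13.0), (60, 12.7), (90, 13.5), (120, 13.5), (150, 13.0)]
[488, -239] [(-180, 15.2), (-150, 14.3), (-90, 11.3), (-60, 19.0), (-30, 30.5), (0, 11.8), (30, 11.7), (60, 11.8), (90, 13.7), (120, 14.6), (150, 14.9)]
```

Request:
jog_arm --motion '[[[-1.4,2.3,15,0.019],[-1.4,2.3,30,0.019],[-1.4,2.3,42,0.019],[-1.4,2.3,50,0.019],[-1.4,2.3,50,0.019],[-1.4,2.3,50,0.019],[-1.4,2.3,50,0.019]]]'

```text
clock: 7.2
position: [0.488, -0.2388, 0.1032]
ee_rot: [-0.001, 0.99, -0.139, 0.005]
ft_force: [-0.4, -0.0, 0.2]
gripper_width: 0.0259
```

```bash
python3 - <<'E'
from h import *
to([.4873,-.2387,.0975],-16)
E
```

```text
pos [ 0.488  -0.2388  0.1032] yaw -15.99 -> row [-0.7  0.1  5.7] 0.0 F [-0.4 -0.   0.2] w 0.0259 t 7.2
```

Request:
jog_arm --motion '[[[-0.7,0,2,0],[-0.7,0,4,0],[-0.7,0,5,0],[-0.7,0,6,0],[-0.7,0,7,0],[-0.7,0,8,0],[-0.7,0,8,0],[-0.7,0,8,0]]]'

```text
clock: 8.0
position: [0.4871, -0.2386, 0.0951]
ee_rot: [-0.001, 0.99, -0.139, 0.004]
ft_force: [-3.4, -0.5, 1.2]
gripper_width: 0.0253
```

Request:
jog_arm --motion '[[[-0.5,0,0,0],[-1,0,0,0],[-1,0,0,0],[-1,0,1,0],[-1,0,2,0],[-1,0,2,0]]]'

```text
clock: 8.6
position: [0.4861, -0.2383, 0.0929]
ee_rot: [-0.001, 0.99, -0.139, 0.004]
ft_force: [-0.0, 0.5, -1.2]
gripper_width: 0.0253
```

Request:
jog_arm --motion '[[[0,0,1,0],[0,0,2,0],[0,0,3,0],[0,0,4,0],[0,0,5,0],[0,0,5,0]]]'

```text
clock: 9.2
position: [0.4861, -0.2383, 0.0878]
ee_rot: [-0.001, 0.99, -0.139, 0.004]
ft_force: [-1.4, -0.6, -1.0]
gripper_width: 0.0256
```

Request:
jog_arm --motion '[[[-0.3,0,1,0],[-0.3,0,2,0],[-0.3,0,3,0],[-0.3,0,4,0],[-0.3,0,5,0],[-0.3,0,5,0]]]'

```text
clock: 9.8
position: [0.4858, -0.2381, 0.0826]
ee_rot: [-0.001, 0.99, -0.139, 0.004]
ft_force: [-0.7, -0.3, -0.2]
gripper_width: 0.0259
```

Request:
jog_arm --motion '[[[0,0,0.5,0],[0,0,1,0],[0,0,1.5,0],[0,0,2,0],[0,0,2,0]]]'

```text
clock: 10.3
position: [0.4859, -0.2382, 0.0808]
ee_rot: [-0.001, 0.99, -0.139, 0.004]
ft_force: [-0.4, 0.2, 2.9]
gripper_width: 0.0258
```

Request:
jog_arm --motion '[[[0,0,1,0],[0,0,2,0],[0,0,3,0],[0,0,4,0],[0,0,5,0],[0,0,6,0],[0,0,6.5,0],[0,0,6.5,0]]]' --newtons 60

```text
clock: 11.1
position: [0.4859, -0.2382, 0.0744]
ee_rot: [-0.001, 0.99, -0.139, 0.004]
ft_force: [-2.1, 0.5, 6.2]
gripper_width: 0.0255
```

Request:
jog_arm --motion '[[[0,0,0.5,0],[0,0,1,0],[0,0,1,0],[0,0,1,0]]]'

```text
clock: 11.5
position: [0.4859, -0.2382, 0.0736]
ee_rot: [-0.001, 0.99, -0.139, 0.004]
ft_force: [-2.3, 1.1, 6.4]
gripper_width: 0.0255
```

Request:
jog_arm --motion '[[[-0.3,0,0.5,0],[-0.3,0,1,0],[-0.3,0,1,0],[-0.3,0,1,0]]]'

```text
clock: 11.9
position: [0.486, -0.2383, 0.0734]
ee_rot: [-0.001, 0.99, -0.139, 0.005]
ft_force: [-2.6, 1.6, 11.4]
gripper_width: 0.0256
```

Request:
jog_arm --motion '[[[0,0,0.5,0],[0,0,1,0],[0,0,1,0],[0,0,1,0]]]'

```text
clock: 12.3
position: [0.486, -0.2383, 0.0733]
ee_rot: [-0.001, 0.99, -0.139, 0.005]
ft_force: [-4.8, 3.3, 14.2]
gripper_width: 0.0257
```

Request:
jog_arm --motion '[[[0,0,0.3,0],[0,0,0.3,0],[0,0,0.3,0],[0,0,0.3,0],[0,0,0.3,0]]]'

```text
clock: 12.8
position: [0.486, -0.2383, 0.0734]
ee_rot: [-0.001, 0.99, -0.139, 0.005]
ft_force: [-2.1, 2.0, 9.0]
gripper_width: 0.0257
```

```bash
python3 - <<'E'
from h import *
s=eyes.grab_frame('side');t=eyes.grab_frame('top')
to([.486,-.2383,.0735],-16)
cv2.imwrite('pics/f.png',np.hstack([cv2.resize(s[90:290,170:350],(400,444),interpolation=2),cv2.resize(t[110:290,240:402],(400,444),interpolation=2)])[:,:,::-1])
E
```

```text
pos [ 0.486  -0.2382  0.0734] yaw -15.96 -> row [ 0.   0.1 -0.1] 0.001 F [-3.4  1.8 10.2] w 0.0252 t 12.9
```

View pics/f.png

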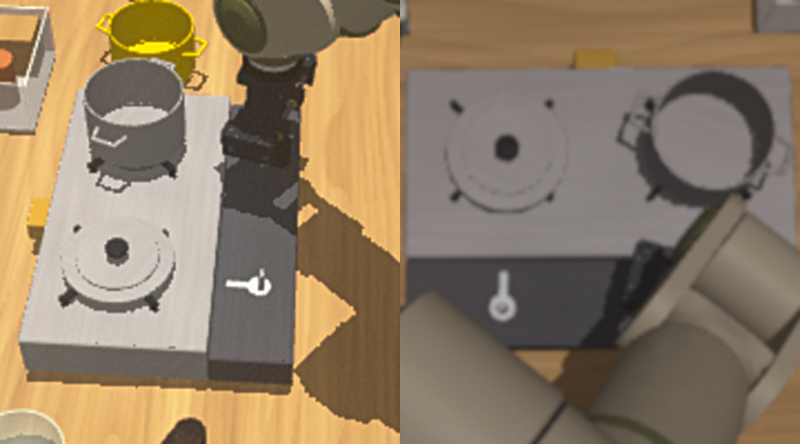

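The final picture shows the gripper down over the right stem, with the pot, the lid and the left stem all untouched. I'll restore a little more press margin before handing in.

Request:
jog_arm --motion '[[[-0.1,0,0.5,0],[-0.1,0,1,0],[-0.1,0,1.2,0],[-0.1,0,1.2,0],[-0.1,0,1.2,0],[-0.1,0,1.2,0]]]'

```text
clock: 13.5
position: [0.486, -0.2383, 0.0733]
ee_rot: [-0.0, 0.99, -0.139, 0.006]
ft_force: [-4.7, 2.3, 14.5]
gripper_width: 0.0256
```

```bash
python3 -c "
from station import order
print(order.sign_off())"
```

```text
the job is handed in; nothing more can be done
None
```

I fitted the small knob to the right-hand stem, the one in front of the burner with the pot, and handed the job in at 13.5 s with the gripper still pressing it down. The verdict isn't reported, so what follows is from my own readings.

- **Fit:** The knob was turned to −16° to match the tongue. It caught slightly on the stem's taper (3.4 N sideways), so I moved it about 1 mm towards the robot. It then slid on with almost no force until the bore's roof met the stem tip, about where expected.
- **Press:** The spring force rose over about 7.5 mm, and the knob then stopped firmly at the expected fully-down height (tool at 73.4 mm, about 73.5 predicted). It was held there with about 14 N at a 60 N grip setting. The fingers read 25.6 mm on the 26 mm knob.
- **Other items:** The last picture showed the pot, lid and left stem untouched. I did not check every other item on the bench against the first picture.

**Disagreements and gaps:**
- The two cameras disagreed by 1–1.5 mm on where the stem was, and the tongue angle came out anywhere from −13° to −19°. I used values in between, and contact force settled the position.
- The arm and gripper hid the seated knob from both cameras, so the final fit was checked only by height and force. A sideways force of about 5 N remained at the end.

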